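Press the bush home in a clock dial

TASK

Lay the open wooden clock dial on the press's anvil, right way up, with its brass bush centred under the ram, and let go of it. Then pull the lever down firmly until you feel the bush go solid on the wood, but do not force it any further (the thin board would split), and ease the lever all the way back up to its rest rather than letting it fly. Leave the dial lying on the anvil and the things around undisturbed.

Things in the scene. Friction and masses are not known exactly. Their poses are not given: they have to be found in the camera images.
- press: Green C-frame hand lever press fixed to the bench, 255 mm high without its ram. Origin on the bench under the ram's axis, z up; the throat opens to its -x. In mm: base plate x -95 to 225, y -65 to 65, 22 thick; column x 130 to 180, y -22 to 22; head x -24 to 180, y -22 to 19, z 165 to 255. On the ram's axis stands the anvil (see ram_foot).
- ram_foot (a point): Centre of the flat foot (22 mm across) of the ram, which slides straight down from the head; 119 mm above the bench with the lever at rest. Right below it is the screw anvil: a flat steel disc 44 mm across and 14 thick on a 24 mm stem. Its top is set anywhere from 70 to 84 mm above the bench; no reading of it is given.
- lever (a joint): Lever angle, rad: 0 at rest (0.60 above level), grows as it is pulled down, at most 1.5; each rad drives the ram 28 mm down. A spring returns it; let go low it flies back at 5 rad/s, eased means under 3. Force at the grip: 2 N to start, 3 to 4 N farther down, 8 to 10 N while the bush goes in, then solid (somewhere from 0.7 to 1.4). 15 to 20 N is a firm press; 27 N or more splits the board.
- lever_grip (a point): Centre of the lever's round black grip, 26 mm thick and 90 mm long along the lever, 210 mm from the pivot. The lever runs from the pivot towards the press's -x and swings in an upright plane 75 mm to the press's +y side of the ram; the steel rod behind the grip is 14 mm thick.
- lever_pivot (a point): Point of the lever's turning axis in the plane in which it swings: x 28, y 75, z 200 mm in the press's frame. It does not move. The axis is level, along the press's y.
- dial: Open wooden clock dial like a wheel, about 160 g, lying on the stack at the start. Origin at the centre of its flat underside, z up when right way up. Dark rim 220 mm outside, 184 inside diameter, 8 thick, with brass hour marks; hub 52 across, 10 thick; four spokes 14 wide along its +-x and +-y, open windows between. Any yaw on the anvil will do.
- bush (a joint): How far the brass bush has been driven into the hub, m: 0 to 0.002 at the start (8 to 6 mm proud), 0.008 when its flange is fully home on the wood. It is a tight fit (35 N).
- bush_top (a point): Centre of the top of the bush's brass flange (18 mm across, 3 mm thick), in the middle of the dial: 21 mm above the dial's underside at joint value 0, 13 mm when home.
- stack: Fixed stack of laser-cut wooden discs, 50 mm across and 36 mm high, on which the dial's hub rests at the start. Origin at the centre of its foot.
- spray_can: Bystander: white and red spray can, 66 mm across, 183 mm high. Origin at the centre of its foot.
- glue_bottle: Bystander: white glue bottle with an orange nozzle, 46 mm across, 153 mm high. Origin at the centre of its foot.
- tea_glass: Bystander: small tea glass, 64 mm across, 85 mm high. Origin at the centre of its foot.
- bush_tray: Bystander: open grey tray of spare bushes, 100 x 75 x 28 mm. Origin at the centre of its underside.
- ram: The square steel ram itself, 20 mm thick, standing out above the head to 299 mm; its origin is the same point as ram_foot.
There are look-alikes about, which are no part of the job. Of the things like the dial, leave any that is turquoise; of the rest the smaller one is meant.

How it is judged:
By the outcome, as a careful person would: the job done as asked, in the order asked, and still so for the second after the job is handed in, with the robot touching nothing.
It also fails if it takes over 72 s, if anything falls off the work surface, if the arm or the gripper's body presses on something with over 40 N, if the wrist force passes 120 N, or if a joint passes its speed limit or range.

ROBOT

A 7-joint arm with a two-finger parallel gripper is mounted at the origin on the work surface. World frame = base frame: x ahead of the robot, y to its left, z up, the work surface at z = 0. Lengths are in mm, angles in rad, forces in N, time in s.
With the tool pointing down it reaches from about 375 to 925 mm from the base axis. Payload 3.1 kg.
Tool frame: the origin (TCP) lies midway between the tips of the shut fingers; the grasp point (between the pads) lies 19 mm behind it; z points along the fingers, y is the line along which they close (so a half turn about z gives the same grasp; the last joint's range is limited). The gripper opens to 85 mm and grips with 20 to 120 N. Pads are 22 mm wide; open, the fingers measure 114 mm over their backs; the gripper's body (76 mm by 85 mm) begins 54 mm behind the grasp point. The pads swing forward as they close: fully open they stand 13 mm farther back than shut.
Start: joints at [1.249, 0.383, 0.044, 1.598, -0.018, 1.161, -0.05], TCP at [144.278, -633.788, 231.269] pointing down, gripper open.
Joint ranges: [-2.61, 2.61], [-0.41, 2.15], [-1.48, 1.57], [0, 2.5], [-1.57, 4.71], [0.05, 1.97], [-2.85, 2.85]. Speed limits (rad/s): [2.79, 2.79, 3.14, 3.14, 3.14, 3.14, 3.14].

INTERFACE

Orientations are given as a unit quaternion [x, y, z, w].
In Python, from cell import manip, imaging gives the robot as it stands. The module is installed in compiled form; this text tells all that it offers.
- The arm moves only by the tool apply_moves, never from a script. Its argument "deltas" is a list of rows, each a list of 7 numbers: the turn, a rotation vector about the tool's x, y, z normalised to -1 to 1, where 1 is 0.15 rad, then the shift along the tool's x, y, z normalised to -1 to 1, where 1 is 0.03 m, then the opening, from 0 (shut) to 1 (fully open). In form: [[rx, ry, rz, x, y, z, claw], ...]. A call has 1 to 20 rows; each row shifts and turns the commanded pose from where the row before left it, along the tool's axes as they then stand; what a row does not reach is not made up. A row lasts 1/8 s, in which the tool goes at most 62.5 mm and 10.7 degrees, less where a joint would pass 70% of its speed; a pose out of reach is approached as far as the arm can. A call with a number of a shift or a turn outside -1 to 1 is refused whole. A call with a gripper value outside its range is refused whole. The fingers move at their own pace and stop on an object; "grip_force" is the grip in N (left out, the last holds). Time passes only in rows, so rows that do not move let the fingers close. It gives the time, the measured TCP pose, the force, the opening and the grip force at its end, in the units of the state.
- manip.state(): the state, without advancing time (a new reading comes with each control period).
- imaging.camera(name): name is "scene" or "top" or "wrist"; returns a dict with "color" (420x560x3 uint8, red, green, blue), "camera_matrix" (3x3 intrinsics, pixels), "k1" (the pictures are not rectified: a ray, as slopes to the right and down, at radius r is drawn at 1 + k1 r^2 times it, then the intrinsics apply), "R" (3x3) and "t" (3): a world point X has camera coordinates R X + t; the wrist camera has in their place "tool_from_camera" (4x4, takes a point from camera to tool coordinates, whose origin is the TCP and whose axes are the flange's). Camera axes: x right, y down, z forward; pixel columns grow to the right and rows downward; lengths in mm; the calibration is good to about 2 mm. A picture is of the moment at which its call begins: read the wrist's pose just before it. There is no depth.
- manip.hand_in(): hands the job in; it is judged then, once.
The state is a dict: "time_s": time; "joint_positions": joint angles; "joint_vel": joint speeds; "tau": joint torques, N m; "tool_pos": TCP position; "ee_rot": TCP orientation; "ft_force": force on the tool from outside, world axes, zero at the start; "moment": the same for the moment, N m; "gripper_width": finger opening in mm; "grasp_force": force on a finger pad.
Only numpy, scipy, OpenCV 4.12 (cv2) and the standard library are available. Lean on these libraries where they do the work, as an engineer would, in place of code of your own. Each camera call takes 0.05 s, during which the arm holds its last target. There are 200 camera calls.

## Working session

There is one attempt and no reset: what is moved stays moved. The work goes in short steps, Python scripts to look and compute and a tool call to move; the robot and the scene stay as the last step left them, time stands still between calls to the robot, and variables do not carry over. Pictures are saved under pics/ and viewed, at most 10 in all, crops included, and the job is handed in when it is done.

Besides the shell and the picture viewer there is one more tool, called after ">>>" as name(argument=value, ...), one argument or row to a line, values as JSON. apply_moves: Moves the arm, as the interface text tells. Its arguments: {"type":"object","properties":{"deltas":{"type":"array","items":{"type":"array","items":{"type":"number"}}},"grip_force":{"type":"number"}},"required":["deltas"]}

```bash
mkdir -p pics; cat > h.py <<'E'
import numpy as np, cv2
from cell import manip, imaging
def cam(n):
    return imaging.camera(n)
def ray(c,uv,st=None):
    K=np.array(c["camera_matrix"]);k=c["k1"]
    d=np.array([(uv[0]-K[0,2])/K[0,0],(uv[1]-K[1,2])/K[1,1]]);s=d.copy()
    for _ in range(20): s=d/(1+k*(s@s))
    v=np.array([s[0],s[1],1.])
    if "R" in c:
        R=np.array(c["R"]);t=np.array(c["t"]);return -R.T@t,R.T@v
    T=np.array(c["tool_from_camera"]);from scipy.spatial.transform import Rotation as Ro
    W=Ro.from_quat(st["ee_rot"]).as_matrix();p=np.array(st["tool_pos"])
    return p+W@T[:3,3],W@T[:3,:3]@v
def plane(c,uv,z,st=None):
    o,d=ray(c,uv,st);return o+d*(z-o[2])/d[2]
def proj(c,X):
    K=np.array(c["camera_matrix"]);x=np.array(c["R"])@np.array(X)+np.array(c["t"]);s=x[:2]/x[2];s=s*(1+c["k1"]*(s@s))
    return K[:2,:2]@s+K[:2,2]
def tri(c1,u1,c2,u2):
    o1,d1=ray(c1,u1);o2,d2=ray(c2,u2)
    a=np.linalg.lstsq(np.c_[d1,-d2],o2-o1,rcond=None)[0]
    p,q=o1+a[0]*d1,o2+a[1]*d2;return (p+q)/2,np.linalg.norm(p-q)
def save(c,n,box=None,f=1):
    im=c["color"][:,:,::-1]
    if box: im=im[box[1]:box[3],box[0]:box[2]]
    cv2.imwrite("pics/"+n,cv2.resize(im,None,fx=f,fy=f,interpolation=cv2.INTER_CUBIC))
E
python3 - <<'E'
from h import *
import pickle
print(manip.state())
d={}
for n in("scene","top"):
    c=cam(n);save(c,n+"0.png",None,1.4);d[n]=c;print(n,-np.array(c["R"]).T@c["t"],c["R"][2])
pickle.dump(d,open("c0.pkl","wb"))
E
```

```text
{'time_s': 0.0, 'joint_positions': array([ 1.24920975,  0.38383316,  0.04381648,  1.59959914, -0.0179043 ,
        1.16120726, -0.04987927]), 'joint_vel': array([-0.00046243, -0.0009378 ,  0.001939  , -0.00144999,  0.0023701 ,
       -0.00120747, -0.00090912]), 'tau': array([ 1.56633309e-04, -4.33463573e+01,  1.02431607e+00, -2.49512422e+01,
        1.04609199e-02,  1.12614781e-02,  1.43987955e-05]), 'tool_pos': array([ 144.04283532, -632.8565172 ,  229.87642355]), 'ee_rot': array([ 9.93739201e-01,  1.11716778e-01, -2.13653053e-04, -1.31007097e-03]), 'ft_force': array([ 0.12614824, -0.59621206,  0.50662938]), 'moment': array([ 0.01126348,  0.00312605, -0.06258376]), 'grasp_force': 0.0, 'gripper_width': 85.27503395831668}
scene [1227.43859343 -320.82238304  911.35450565] [-0.6437884   0.34331699 -0.68386398]
top [ 401.42010248   47.71232632 1682.58800595] [ 0.08798079 -0.02005505 -0.99592027]
```

View pics/scene0.png

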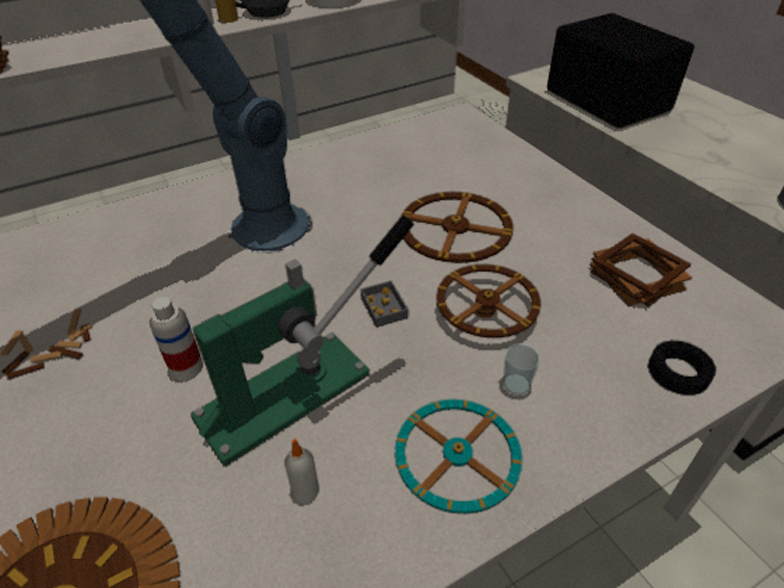

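View pics/top0.png

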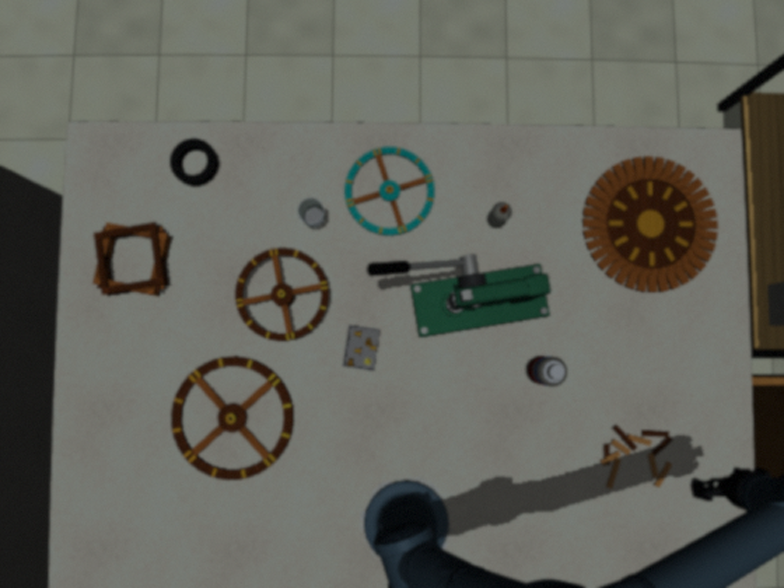

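The top view (px in the 1.4x picture) shows three dial-like wheels. The turquoise one at (390,190) is excluded. The large brown one at (232,418) lies flat on the bench. The smaller brown one at (283,294) is raised on the stack and fits the description. The press is at (465,300) with its throat and lever pointing towards image left. I'll confirm the choice in a crop and measure.

```bash
python3 - <<'E'
from h import *
import pickle
d=pickle.load(open("c0.pkl","rb"));t=d["top"];s=d["scene"]
hsv=cv2.cvtColor(t["color"],cv2.COLOR_RGB2HSV)
m=cv2.inRange(hsv,(0,70,20),(30,255,255))
n,lab,st,ce=cv2.connectedComponentsWithStats(m)
for i in range(1,n):
    if st[i,4]>300:
        cs,_=cv2.findContours((lab==i).astype(np.uint8),cv2.RETR_EXTERNAL,cv2.CHAIN_APPROX_NONE)
        h=cv2.convexHull(max(cs,key=len))[:,0]
        P=np.array([plane(t,u,44) for u in h.astype(float)])
        (a,b),r=cv2.minEnclosingCircle(P[:,:2].astype(np.float32))
        print(st[i],ce[i],"circle@44",a,b,r)
for nm,box in(("top",(140,150,420,260)),):
    im=d[nm]
g=cv2.inRange(hsv,(60,90,20),(85,255,255))
n,lab,st,ce=cv2.connectedComponentsWithStats(g)
i=1+np.argmax(st[1:,4]);print(st[i],ce[i])
cs,_=cv2.findContours((lab==i).astype(np.uint8),cv2.RETR_EXTERNAL,cv2.CHAIN_APPROX_NONE)
print(cv2.approxPolyDP(cv2.convexHull(max(cs,key=len)),3,True)[:,0].tolist())
a=cv2.resize(t["color"][165:255,160:400],None,fx=3.3,fy=3.3,interpolation=cv2.INTER_CUBIC)
b=cv2.resize(s["color"][160:300,200:400],None,fx=2,fy=2,interpolation=cv2.INTER_CUBIC)
c=cv2.resize(s["color"][180:330,130:280],None,fx=1.87,fy=1.87,interpolation=cv2.INTER_CUBIC)
o=np.zeros((297+281,800,3),np.uint8);o[:297,:792]=a[:297];o[297:297+280,:400]=b[:280];o[297:297+280,400:680]=c[:280,:280]
cv2.imwrite("pics/crop1.png",o[:,:,::-1])
E
```

```text
[ 529   65   31  185 4505] [545.68257492 148.43751387] circle@44 729.2150268554688 -881.46875 322.216552734375
[ 416  111   97   98 7182] [464.00417711 159.77736007] circle@44 713.2296142578125 -586.1253662109375 167.04074096679688
[  67  159   55   52 1429] [ 93.56403079 184.3379986 ] circle@44 617.9576416015625 655.1657104492188 106.23274230957031
[ 168  177   67   66 1601] [200.69144285 209.87133042] circle@44 538.1464233398438 294.18524169921875 110.27452087402344
[ 123  255   86   87 2631] [165.33599392 298.3990878 ] circle@44 249.31019592285156 405.9974365234375 142.2003173828125
[ 537  268   23   73 1393] [549.08614501 301.51184494] circle@44 230.1428680419922 -865.9147338867188 122.69709014892578
[429 305  36  44 412] [442.93446602 322.94902913] circle@44 154.4656982421875 -508.9927978515625 76.05282592773438
[ 295  190   97   49 2947] [343.92908042 214.61621988]
[[390, 198], [387, 225], [310, 238], [299, 234], [295, 208], [302, 202], [378, 190]]
```

View pics/crop1.png

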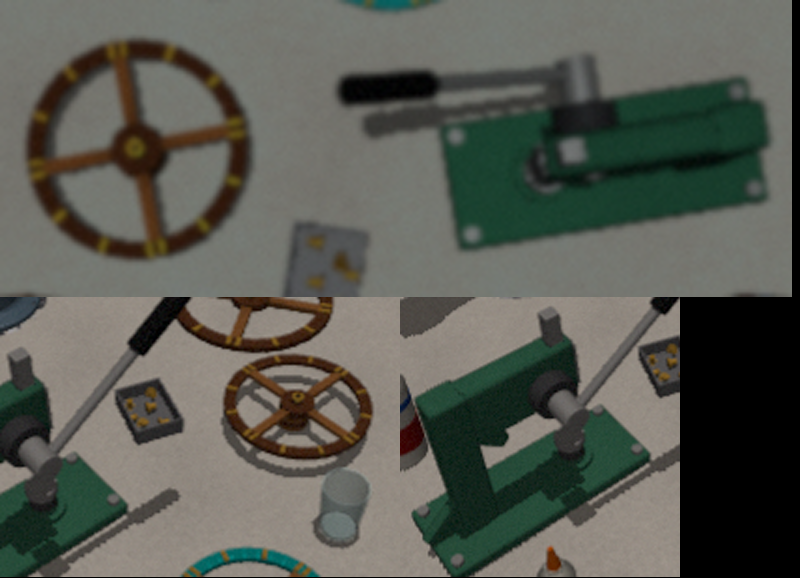

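Confirmed: the wheel at crop (135,148) stands on the stack, is brown, and fits a circle of r = 110.3 mm at z = 44, so it is the target. The crop also shows the base-plate corners, the ram's top square at (572,150) and the lever grip from (338,90) to (438,83). Next I'll measure the press pose and the bystanders.

```bash
python3 - <<'E'
from h import *
import pickle
d=pickle.load(open("c0.pkl","rb"));t=d["top"];s=d["scene"]
T=lambda u,v:np.array([160+u/3.3-.35,165+v/3.3-.35])
S=lambda u,v:np.array([130+(u-400)/1.87-.25,180+(v-297)/1.87-.25])
c=[plane(t,T(*p),22) for p in((443,127),(462,250),(742,78),(768,200))]
print(np.round(c,1))
print("len",np.linalg.norm(c[2]-c[0]),np.linalg.norm(c[3]-c[1]),"wid",np.linalg.norm(c[1]-c[0]))
ax=(c[2]-c[0])+(c[3]-c[1]);ax/=np.linalg.norm(ax);ay=np.array([-ax[1],ax[0],0])
print("yaw",np.arctan2(ax[1],ax[0]))
m=(c[0]+c[1]+c[2]+c[3])/4; print("origin from plate",m-65*ax)
print("from left edge",(c[0]+c[1])/2+95*ax)
print("ram top plane",plane(t,T(572,150),299),"tri",tri(t,T(572,150),s,S(548,312)))
# grip at rest
g=(np.array(T(338,90))+T(438,83))/2
print("grip@318",plane(t,g,318.6), [plane(t,T(*p),z) for p,z in(((338,90),344),((438,83),293))])
# spokes
hb=plane(t,T(135,148),57)
print("hub",hb,[plane(t,T(*p),44) for p in((120,50),(152,245),(38,172),(235,130))])
# bystanders top view base px from 1.4x picture: 
for n,p,z in(("glass",(313,213),85),("can",(547,370),183),("glue",(500,214),153),("tray",(362,348),28)):
    print(n,plane(t,np.array(p)/1.4,0),plane(t,np.array(p)/1.4,z))
print("scene: glass foot",plane(s,np.array((516,390))/1.4,0),"can foot",plane(s,np.array((184,372))/1.4,0),"glue",plane(s,np.array((303,497))/1.4,0))
E
```

```text
[[ 563.2  -11.3   22. ]
 [ 439.   -30.7   22. ]
 [ 615.1 -316.7   22. ]
 [ 490.5 -341.6   22. ]]
len 309.83848053799954 315.20658636984905 wid 125.71396660066249
yaw -1.4044494087439325
origin from plate [ 516.17968441 -110.97764071   22.        ]
from left edge [ 516.79880185 -114.66509272   22.        ]
ram top plane [ 517.27585622 -110.43243706  299.        ] tri (array([ 517.22735118, -110.47918603,  299.2550986 ]), np.float64(0.1607291364524107))
grip@318 [567.91870352  45.13463662 318.6       ] [array([561.70785017,  85.99168883, 344.        ]), array([574.28284985,   2.66171851, 293.        ])]
hub [537.33165877 294.23575936  57.        ] [array([636.78268283, 313.09737075,  44.        ]), array([442.07196067, 277.65618249,  44.        ]), array([513.96509938, 392.36002734,  44.        ]), array([556.93322125, 196.89086714,  44.        ])]
glass [738.81758703 228.22769122   0.        ] [721.7731376  219.10852125  85.        ]
can [ 359.86944869 -339.3488024     0.        ] [ 364.38854048 -297.25163643  183.        ]
glue [ 739.79211269 -228.87054383    0.        ] [ 709.02348877 -203.72048988  153.        ]
tray [411.57036061 106.15133367   0.        ] [411.40144985 105.17884831  28.        ]
scene: glass foot [7.39711681e+02 2.18129679e+02 1.13686838e-13] can foot [ 372.95047813 -325.7621619     0.        ] glue [ 737.26295342 -224.36762094    0.        ]
```

>>> apply_moves(
  deltas=[
    [0,0,-0.8433,0,0,0,1],
    [0,0,-0.8433,0,0,0,1],
    [0,0,-0.8433,0,0,0,1],
    [0,0,-0.8433,0,0,0,1],
    [0,0,-0.8433,0,0,0,1],
    [0,0,-0.8433,0,0,0,1],
    [0,0,0,0.925,-0.085,-0.071,1],
    [0,0,0,0.925,-0.085,-0.071,1],
    [0,0,0,0.925,-0.085,-0.071,1],
    [0,0,0,0.925,-0.085,-0.071,1],
    [0,0,0,0.925,-0.085,-0.071,1],
    [0,0,0,0.925,-0.085,-0.071,1],
    [0,0,0,0.925,-0.085,-0.071,1],
    [0,0,0,0.925,-0.085,-0.071,1],
    [0,0,0,0.925,-0.085,-0.071,1],
    [0,0,0,0.925,-0.085,-0.071,1],
    [0,0,0,0.925,-0.085,-0.071,1],
    [0,0,0,0.925,-0.085,-0.071,1],
    [0,0,0,0.925,-0.085,-0.071,1],
    [0,0,0,0.925,-0.085,-0.071,1],
  ],
)

```text
time_s: 2.6
tool_pos: [330.0, -289.6, 260.7]
ee_rot: [0.882, 0.472, -0.0, -0.0]
ft_force: [0.7, 0.1, -0.8]
gripper_width: 85.8
grasp_force: 0.0
```

>>> apply_moves(
  deltas=[
    [0,0,0,0.897,-0.218,0,1],
    [0,0,0,0.897,-0.218,0,1],
    [0,0,0,0.897,-0.218,0,1],
    [0,0,0,0.897,-0.218,0,1],
    [0,0,0,0.897,-0.218,0,1],
    [0,0,0,0.897,-0.218,0,1],
    [0,0,0,0.897,-0.218,0,1],
    [0,0,0,0.897,-0.218,0,1],
    [0,0,0,0.897,-0.218,0,1],
    [0,0,0,0.897,-0.218,0,1],
    [0,0,0,0.791,-0.445,0.333,1],
    [0,0,0,0.791,-0.445,0.333,1],
    [0,0,0,0.791,-0.445,0.333,1],
    [0,0,0,0.791,-0.445,0.333,1],
    [0,0,0,0.791,-0.445,0.333,1],
    [0,0,0,0.791,-0.445,0.333,1],
    [0,0,0,0.791,-0.445,0.333,1],
    [0,0,0,0.791,-0.445,0.333,1],
    [0,0,0,0.791,-0.445,0.333,1],
    [0,0,0,0.791,-0.445,0.333,1],
  ],
)

```text
time_s: 5.1
tool_pos: [445.2, 241.3, 160.4]
ee_rot: [0.882, 0.472, -0.0, 0.0]
ft_force: [0.8, 0.9, 0.8]
gripper_width: 85.2
grasp_force: 0.0
```

>>> apply_moves(
  deltas=[
    [0,0,0,0.791,-0.445,0.333,1],
    [0,0,0,0.791,-0.445,0.333,1],
    [0,0,0,0.791,-0.445,0.333,1],
    [0,0,0,0.791,-0.445,0.333,1],
    [0,0,0,0,0,0,0.75],
    [0,0,0,0,0,0,0.75],
  ],
)

```text
time_s: 5.85
tool_pos: [453.6, 348.4, 120.9]
ee_rot: [0.882, 0.472, -0.001, 0.001]
ft_force: [1.0, -0.0, 0.2]
gripper_width: 64.1
grasp_force: 0.0
```

```bash
python3 - <<'E'
from h import *
st=manip.state();w=cam("wrist");save(w,"w1.png",None,1.4)
import pickle;pickle.dump((st,w),open("w1.pkl","wb"));print(st["tool_pos"],st["gripper_width"],st["joint_positions"])
E
```

```text
[453.62235045 348.40088905 120.88097852] 64.13960205666001 [-0.03112003  0.51357088 -0.85832141  1.8465526   0.46006191  0.99468903
 -1.67331378]
```

View pics/w1.png

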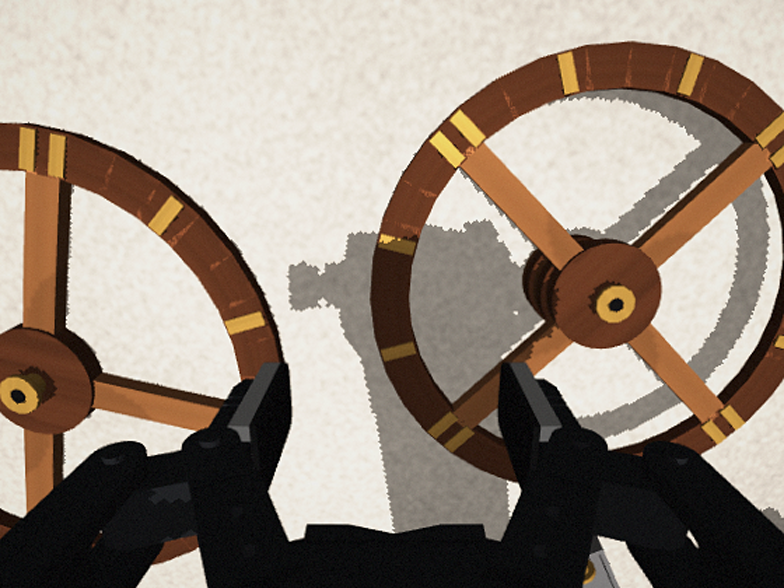

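The wrist view shows the target bush at (616,304), the rim window between the hour marks at (395,243) and (398,352) facing the gripper, and the larger dial on the left clear of the fingers. I'll cross-check the centre, then go down.

```bash
python3 - <<'E'
from h import *
import pickle
st,w=pickle.load(open("w1.pkl","rb"))
P=lambda u,v,z:plane(w,np.array((u,v))/1.4,z,st)
print("bush",P(616,304,55.5),"hub",P(608,293,46),"big hub",P(20,396,15))
for o,i in (((372,290),(410,290)),):
    print(P(*o,44),P(*i,44))
from scipy.optimize import least_squares
pts=np.array([P(*p,44) for p in((372,290),(377,240),(428,147),(500,85),(568,53),(628,42),(695,52),(378,350))])[:,:2]
r=least_squares(lambda c:np.hypot(*(pts-c[:2]).T)-c[2],[538,294,110]);print(r.x,r.fun.round(1))
# spokes
a=P(480,155,44)-P(570,255,44);print(np.degrees(np.arctan2(a[1],a[0])))
a=P(760,155,44)-P(640,250,44);print(np.degrees(np.arctan2(a[1],a[0])))
E
```

```text
bush [536.846837   295.39198269  55.5       ] hub [538.01019896 297.09881503  46.        ] big hub [233.42003901 412.21529909  15.        ]
[447.7043157  358.42709031  44.        ] [462.25716979 348.70730769  44.        ]
[537.47850357 290.51999929 112.75579882] [-0.2  1.1 -0.2 -0.8 -0.   0.6 -0.1 -0.4]
100.86054064308102
7.592295620689499
```

>>> apply_moves(
  deltas=[
    [0,0,0,0.03,-0.025,0.7,0.65],
    [0,0,0,0.03,-0.025,0.7,0.65],
    [0,0,0,0,0,0.7,0.65],
    [0,0,0,0,0,0.6,0.65],
    [0,0,0,0,0,0.4,0.65],
    [0,0,0,0,0,0.2,0.65],
    [0,0,0,0,0,0,0.65],
  ],
  grip_force=70,
)

```text
time_s: 6.78
tool_pos: [453.4, 352.0, 22.1]
ee_rot: [0.882, 0.472, -0.0, -0.0]
ft_force: [-0.2, -0.6, 0.4]
gripper_width: 55.3
grasp_force: 0.0
```

>>> apply_moves(
  deltas=[
    [0,0,0,0,0,0,0],
    [0,0,0,0,0,0,0],
    [0,0,0,0,0,0,0],
    [0,0,0,0,0,0,0],
    [0,0,0,0,0,0,0],
    [0,0,0,0,0,0,0],
  ],
  grip_force=70,
)

```text
time_s: 7.52
tool_pos: [453.7, 352.1, 22.6]
ee_rot: [0.882, 0.472, 0.0, 0.0]
ft_force: [-0.4, -1.1, 2.3]
gripper_width: 17.0
grasp_force: 68.1
```

>>> apply_moves(
  deltas=[
    [0,0,0,0,0,-0.2,0],
    [0,0,0,0,0,-0.4,0],
    [0,0,0,0,0,-0.5,0],
    [0,0,0,0,0,-0.5,0],
    [0,0,0,0,0,-0.25,0],
    [0,0,0,0,0,0,0],
    [0,0,0,0,0,0,0],
  ],
)

```text
time_s: 8.4
tool_pos: [453.2, 351.4, 77.4]
ee_rot: [0.882, 0.472, -0.0, 0.0]
ft_force: [-0.6, 0.5, -2.2]
gripper_width: 16.4
grasp_force: 68.1
```

```bash
python3 - <<'E'
from h import *
import pickle
st=manip.state();print(st["tool_pos"],st["ft_force"],st["moment"])
t=cam("top");s=cam("scene")
pickle.dump((st,t,s),open("l1.pkl","wb"))
a=cv2.resize(t["color"][155:265,140:280],None,fx=3,fy=3,interpolation=cv2.INTER_CUBIC)
b=cv2.resize(s["color"][150:260,270:400],None,fx=3,fy=3,interpolation=cv2.INTER_CUBIC)
cv2.imwrite("pics/l1.png",np.hstack([a,b])[:,:,::-1])
E
```

```text
[453.18377624 351.41814811  77.37344845] [-0.55642379  0.48811936 -2.23739987] [0.19382949 0.18852252 0.02825885]
```

View pics/l1.png

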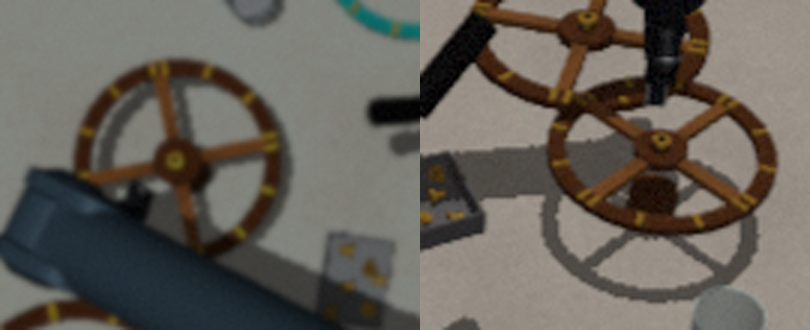

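```bash
python3 - <<'E'
from h import *
import pickle
st,t,s=pickle.load(open("l1.pkl","rb"))
tp=lambda u,v:np.array((140+u/3-.33,155+v/3-.33)); sp=lambda u,v:np.array((270+(u-420)/3-.33,150+v/3-.33))
b,e=tri(t,tp(175,160),s,sp(661,141));print("bush",b,e)
c=np.array([b[0],b[1],99.])
for k in range(-3,4):
    a=np.radians(10.3+30*k); X=c+101*np.array([np.cos(a),np.sin(a),0])
    p=proj(t,X);q=proj(s,X);print(10.3+30*k,((p-[140,155]+.33)*3).round(),((q-[270,150]+.33)*3+[420,0]).round())
E
```

```text
bush [537.67448509 294.58541477 105.11726429] 1.2393426765985742
-79.7 [270. 144.] [586. 193.]
-49.7 [250. 100.] [636. 215.]
-19.7 [210.  72.] [694. 219.]
10.3 [161.  68.] [742. 201.]
40.3 [116.  88.] [766. 169.]
70.3 [ 87. 128.] [761. 133.]
100.3 [ 82. 177.] [731. 102.]
```

```bash
python3 - <<'E'
from h import *
import pickle
st,t,s=pickle.load(open("l1.pkl","rb"))
def marks(c,box):
    x0,y0,x1,y1=box;f=6
    im=cv2.resize(c["color"][y0:y1,x0:x1],None,fx=f,fy=f,interpolation=cv2.INTER_CUBIC)
    h=cv2.cvtColor(im,cv2.COLOR_RGB2HSV);m=cv2.inRange(h,(20,120,60),(35,255,255))
    n,l,a,ce=cv2.connectedComponentsWithStats(m)
    return [((ce[i]+.5)/f-.5+[x0,y0],a[i,4]) for i in range(1,n) if a[i,4]>60]
T=marks(t,(155,165,245,250));S=marks(s,(300,150,400,232))
b=np.array([537.5,294.6,99.])
for k in [None]+list(range(-3,6)):
    if k is None: X=np.array([537.5,294.6,109])
    else:
        a=np.radians(10.3+30*k);X=b+101*np.array([np.cos(a),np.sin(a),0])
    p=proj(t,X);q=proj(s,X)
    i=min(T,key=lambda m:np.hypot(*(m[0]-p)));j=min(S,key=lambda m:np.hypot(*(m[0]-q)))
    if np.hypot(*(i[0]-p))<4 and np.hypot(*(j[0]-q))<5:
        r,e=tri(t,i[0],s,j[0]);print(k,r.round(1),round(e,1),(i[0]-p).round(1),(j[0]-q).round(1),i[1],j[1])
E
```

```text
None [537.3 295.1  99.7] 0.2 [0.3 0.3] [-0.3  2.3] 1035 255
-3 [557.8 192.7  99.9] 4.5 [ 0.2 -1.1] [-1.1  0.6] 1081 132
-2 [605.4 219.8  98.9] 0.4 [-0.6 -0.8] [1.3 0.3] 362 88
-1 [633.1 264.   97. ] 0.0 [-1.  -0.1] [1.1 0.2] 355 102
2 [568.5 390.3  97.6] 0.5 [-0.2  0.9] [-0.7 -0.3] 243 75
```

>>> apply_moves(
  deltas=[
    [0,0,0,-0.3,0.179,0,0],
    [0,0,0,-0.6,0.358,0,0],
    [0,0,0,-0.75,0.448,0,0],
    [0,0,0,-0.75,0.448,0,0],
    [0,0,0,-0.75,0.448,0,0],
    [0,0,0,-0.75,0.448,0,0],
    [0,0,0,-0.75,0.448,0,0],
    [0,0,0,-0.75,0.448,0,0],
    [0,0,0,-0.75,0.448,0,0],
    [0,0,0,-0.75,0.448,0,0],
    [0,0,0,-0.75,0.448,0,0],
    [0,0,0,-0.75,0.448,0,0],
    [0,0,0,-0.75,0.448,0,0],
    [0,0,0,-0.75,0.448,0,0],
    [0,0,0,-0.75,0.448,0,0],
    [0,0,0,-0.6,0.358,0,0],
    [0,0,0,-0.37,0.22,0,0],
    [0,0,0,0,0,0,0],
    [0,0,0,0,0,0,0],
  ],
)

```text
time_s: 10.88
tool_pos: [433.3, -52.7, 77.8]
ee_rot: [0.881, 0.472, 0.0, -0.0]
ft_force: [0.4, 0.6, -1.9]
gripper_width: 16.5
grasp_force: 68.1
```

```bash
python3 - <<'E'
from h import *
import pickle
st=manip.state();print(st["tool_pos"],st["ft_force"])
t=cam("top");s=cam("scene");w=cam("wrist")
pickle.dump((st,t,s,w),open("p1.pkl","wb"))
b=cv2.resize(s["color"][190:300,140:280],None,fx=2.7,fy=2.7,interpolation=cv2.INTER_CUBIC)
a=cv2.resize(t["color"][165:255,270:370],None,fx=3.3,fy=3.3,interpolation=cv2.INTER_CUBIC)
ww=cv2.resize(w["color"],None,fx=.75,fy=.75)
print(a.shape,b.shape,ww.shape)
o=np.zeros((297+315,800,3),np.uint8);o[:297,:330]=a;o[:297,330:708]=b;o[297:612,:420]=ww
cv2.imwrite("pics/p1.png",o[:600,:,::-1])
E
```

```text
[433.25169224 -52.72125575  77.77650207] [ 0.42718469  0.57123628 -1.92350516]
(297, 330, 3) (297, 378, 3) (315, 420, 3)
```

View pics/p1.png

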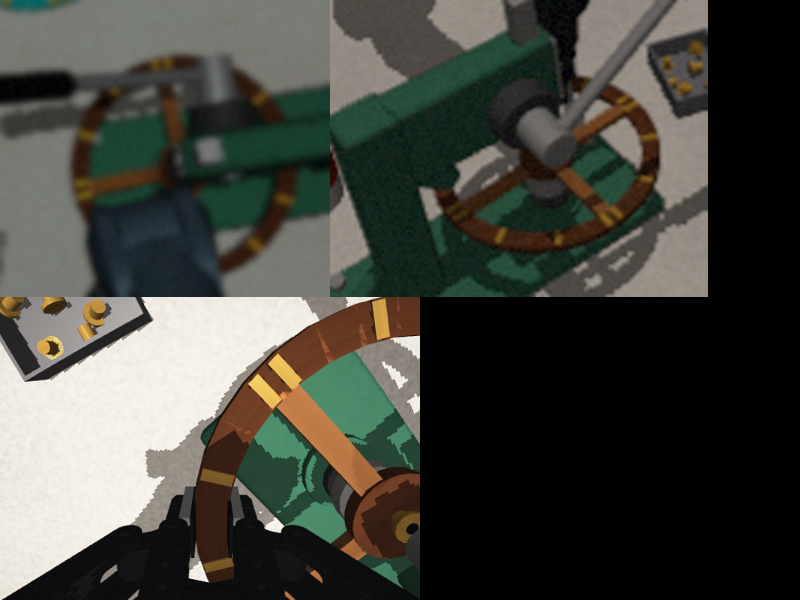

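```bash
python3 - <<'E'
from h import *
import pickle
from scipy.optimize import least_squares
st,t,s,w=pickle.load(open("p1.pkl","rb"))
# top rim outer edge in dial pic: clicks from crop (3.3x)
h=cv2.cvtColor(t["color"],cv2.COLOR_RGB2HSV);m=cv2.inRange(h,(0,80,20),(30,255,255));m[:,:288]=0;m[:,365:]=0;m[:180]=0;m[252:]=0
ys,xs=np.nonzero(m);P=np.array([plane(t,(x,y),98) for x,y in zip(xs,ys)])[:,:2]
c=np.array([517,-110.])
for it in range(8):
    d=np.hypot(*(P-c).T);k=(d>88)&(d<115)
    # symmetric band: angle-binned outer+inner mid
    a=np.arctan2(*(P[k]-c).T[::-1]);bins=np.floor(a/np.radians(10));Q=[]
    for b in set(bins):
        q=P[k][bins==b]
        if len(q)>8: Q.append(q.mean(0))
    Q=np.array(Q);r=least_squares(lambda v:np.hypot(*(Q-v[:2]).T)-v[2],[*c,101],loss="soft_l1");c=r.x[:2]
print("top rim",r.x,len(Q))
hw=cv2.cvtColor(w["color"],cv2.COLOR_RGB2HSV);mw=cv2.inRange(hw,(20,110,60),(35,255,255))
n,l,a,ce=cv2.connectedComponentsWithStats(mw)
for i in range(1,n):
    if a[i,4]>80 and a[i,0]>480: print(a[i],ce[i],plane(w,ce[i],111,st))
save(w,"w2.png",(400,220,560,420),3)
E
```

```text
top rim [ 517.88767337 -109.08588973  100.23490697] 22
```

View pics/w2.png

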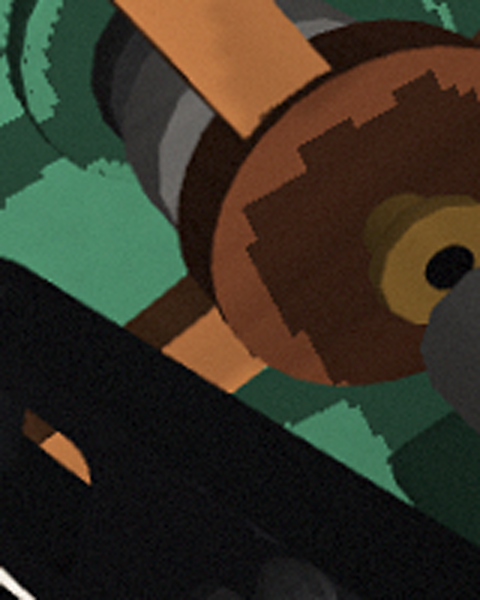

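```bash
python3 - <<'E'
from h import *
import pickle
st,t,s,w=pickle.load(open("p1.pkl","rb"))
P=lambda u,v,z:plane(w,(400+u/3-.33,220+v/3-.33),z,st)
for z in(109,111):print("bush",P(450,267,z), "flangeL",P(383,265,z))
for p in((423,340),(428,320),(445,293),(465,275),(478,268)):
    X=P(*p,119);print(X.round(1),np.hypot(*(X[:2]-[517.2,-110.6])).round(1))
E
```

```text
bush [ 516.52720639 -108.88158041  109.        ] flangeL [ 509.22763216 -103.30035929  109.        ]
bush [ 515.76250482 -106.74167127  111.        ] flangeL [ 508.5947742  -101.26125718  111.        ]
[ 506.6 -106.   119. ] 11.6
[ 508.  -103.6  119. ] 11.5
[ 511.  -101.2  119. ] 11.2
[ 513.9 -100.3  119. ] 10.8
[ 515.5 -100.4  119. ] 10.4
```

>>> apply_moves(
  deltas=[
    [0,0,0,-0.042,0.028,0,0],
    [0,0,0,0,0,0.06,0],
    [0,0,0,0,0,0.06,0],
    [0,0,0,0,0,0.06,0],
    [0,0,0,0,0,0,0],
  ],
)

```text
time_s: 11.65
tool_pos: [433.1, -55.1, 72.1]
ee_rot: [0.882, 0.472, -0.0, -0.0]
ft_force: [0.1, -0.6, -1.9]
gripper_width: 16.8
grasp_force: 68.1
```

>>> apply_moves(
  deltas=[
    [0,0,0,0,0,0.05,0],
    [0,0,0,0,0,0.05,0],
    [0,0,0,0,0,0,0],
  ],
)

```text
time_s: 12.02
tool_pos: [433.1, -55.2, 69.2]
ee_rot: [0.882, 0.472, -0.0, -0.0]
ft_force: [-0.1, -0.3, -2.5]
gripper_width: 16.5
grasp_force: 68.1
```

>>> apply_moves(
  deltas=[
    [0,0,0,0,0,0.05,0],
    [0,0,0,0,0,0.05,0],
    [0,0,0,0,0,0,0],
  ],
)

```text
time_s: 12.4
tool_pos: [433.1, -55.1, 66.2]
ee_rot: [0.882, 0.472, -0.0, -0.0]
ft_force: [0.3, 0.4, -2.1]
gripper_width: 16.1
grasp_force: 68.1
```

>>> apply_moves(
  deltas=[
    [0,0,0,0.02,-0.013,0.05,0],
    [0,0,0,0,0,0.05,0],
    [0,0,0,0,0,0,0],
  ],
)

```text
time_s: 12.78
tool_pos: [433.1, -54.4, 63.2]
ee_rot: [0.882, 0.472, -0.0, -0.0]
ft_force: [0.0, -0.9, -1.7]
gripper_width: 16.3
grasp_force: 68.1
```

>>> apply_moves(
  deltas=[
    [0,0,0,0,0,0.05,0],
    [0,0,0,0,0,0.05,0],
    [0,0,0,0,0,0,0],
  ],
)

```text
time_s: 13.15
tool_pos: [433.5, -54.4, 60.5]
ee_rot: [0.882, 0.472, 0.0, 0.0]
ft_force: [-0.0, -0.2, 1.1]
gripper_width: 16.4
grasp_force: 68.4
```

>>> apply_moves(
  deltas=[
    [0,0,0,0,0,0.02,0],
    [0,0,0,0,0,0,0],
  ],
)

```text
time_s: 13.4
tool_pos: [433.5, -54.4, 59.9]
ee_rot: [0.882, 0.472, 0.0, 0.0]
ft_force: [-1.2, 1.1, 2.6]
gripper_width: 16.6
grasp_force: 68.6
```

>>> apply_moves(
  deltas=[
    [0,0,0,0,0,0,0.25],
    [0,0,0,0,0,0,0.3],
    [0,0,0,0,0,0,0.5],
    [0,0,0,0,0,0,0.5],
    [0,0,0,0,0,0,0.5],
  ],
)

```text
time_s: 14.02
tool_pos: [433.3, -54.5, 59.7]
ee_rot: [0.882, 0.472, 0.0, -0.0]
ft_force: [0.5, 0.2, -0.3]
gripper_width: 43.1
grasp_force: 0.0
```

```bash
python3 - <<'E'
from h import *
import pickle
st=manip.state();print(st["tool_pos"],st["gripper_width"])
t=cam("top");s=cam("scene");w=cam("wrist")
pickle.dump((st,t,s,w),open("p2.pkl","wb"))
a=cv2.resize(w["color"][200:400,360:560],None,fx=2,fy=2)
b=cv2.resize(s["color"][190:300,140:280],None,fx=2.8,fy=2.8,interpolation=cv2.INTER_CUBIC)
o=np.zeros((400,800,3),np.uint8);o[:,:400]=a;o[:308,400:792]=b[:308]
cv2.imwrite("pics/p2.png",o[:,:,::-1])
E
```

```text
[433.29988201 -54.47412977  59.72243402] 43.06125940316675
```

View pics/p2.png

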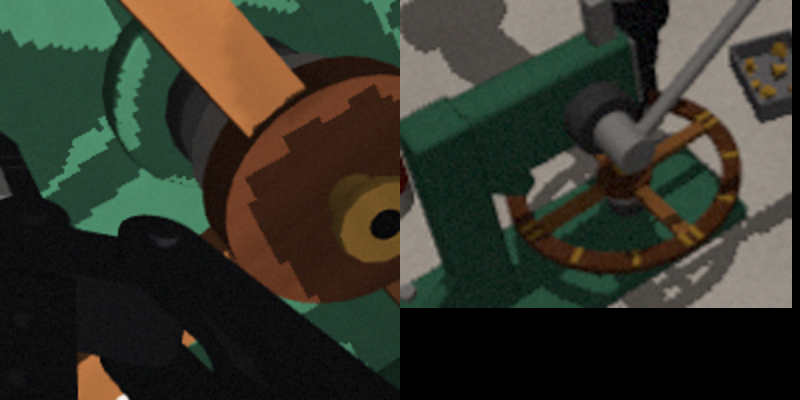

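```bash
python3 - <<'E'
from h import *
import pickle
from scipy.optimize import least_squares
st,t,s,w=pickle.load(open("p2.pkl","rb"))
for z in(92,94,96):print("bush",plane(w,(360+384/2-.25,200+223/2-.25),z,st))
h=cv2.cvtColor(t["color"],cv2.COLOR_RGB2HSV);m=cv2.inRange(h,(0,80,20),(30,255,255));m[:,:285]=0;m[:,365:]=0;m[:178]=0;m[255:]=0
ys,xs=np.nonzero(m);P=np.array([plane(t,(x,y),82) for x,y in zip(xs,ys)])[:,:2]
c=np.array([517,-110.])
for it in range(8):
    d=np.hypot(*(P-c).T);k=(d>88)&(d<115)
    a=np.arctan2(*(P[k]-c).T[::-1]);bins=np.floor(a/np.radians(10))
    Q=np.array([P[k][bins==b].mean(0) for b in set(bins) if (bins==b).sum()>8])
    r=least_squares(lambda v:np.hypot(*(Q-v[:2]).T)-v[2],[*c,101],loss="soft_l1");c=r.x[:2]
print("top rim",r.x,len(Q))
E
```

```text
bush [ 516.42552776 -111.22841457   92.        ]
bush [ 515.65749017 -109.05617166   94.        ]
bush [ 514.88945257 -106.88392875   96.        ]
top rim [ 517.72131186 -110.57816902  100.36069678] 20
```

The dial lies free and level on the anvil with the bush within about 1 mm of the ram axis. Next I retreat upward and move over the lever grip.

>>> apply_moves(
  deltas=[
    [0,0,0,0,0,-0.5,0.5],
    [0,0,0,0,0,-0.95,0.5],
    [0,0,0,0,0,-1,0.5],
    [0,0,0,0,0,-1,0.2],
    [0,0,0,0,0,-1,0],
    [0,0,0,0,0,-1,0],
    [0,0,0,0,0,-1,0],
    [0,0,0,0,0,-1,0],
    [0,0,0,0,0,-1,0],
    [0,0,0,0,0,-1,0],
    [0,0,0,0,0,-1,0],
    [0,0,0,0,0,-0.4,0],
    [0,0,0,0.874,0.313,0,0],
    [0,0,0,0.874,0.313,0,0],
    [0,0,0,0.874,0.313,0,0],
    [0,0,0,0.874,0.313,0,0],
    [0,0,0,0.874,0.313,0,0],
    [0,0,0,0.874,0.313,0,0],
    [0,0,0,0,0,0,0],
  ],
)

```text
time_s: 16.55
tool_pos: [567.4, 47.3, 384.2]
ee_rot: [0.881, 0.474, -0.0, -0.002]
ft_force: [0.0, 0.5, 0.2]
gripper_width: -0.0
grasp_force: 0.0
```

>>> apply_moves(
  deltas=[
    [0,0,0.908,0,0,0,0],
    [0,0,0.908,0,0,0,0],
    [0,0,0.908,0,0,0.2,0],
    [0,0,0.908,0,0,0.2,0],
    [0,0,0.908,0,0,0.2,0],
    [0,0,0.908,0,0,0.2,0],
    [0,0,0,0,0,0,0],
  ],
)

```text
time_s: 17.42
tool_pos: [566.2, 44.2, 360.6]
ee_rot: [0.997, 0.083, -0.001, 0.001]
ft_force: [0.5, 0.6, 1.1]
gripper_width: -0.1
grasp_force: 0.0
```

```bash
python3 - <<'E'
from h import *
st=manip.state();print(st["tool_pos"],st["ee_rot"],st["gripper_width"],st["joint_positions"].round(2))
t=cam("top");s=cam("scene")
from scipy.spatial.transform import Rotation as R
print(R.from_quat(st["ee_rot"]).as_matrix().round(3))
a=cv2.resize(t["color"][165:265,240:380],None,fx=2.8,fy=2.8)
b=cv2.resize(s["color"][100:300,140:340],None,fx=2,fy=2,interpolation=cv2.INTER_CUBIC)
o=np.zeros((400,800,3),np.uint8);o[:280,:392]=a;o[:,400:]=b
cv2.imwrite("pics/p3.png",o[:,:,::-1])
E
```

```text
[566.21224339  44.23755808 360.64928141] [ 9.96540595e-01  8.30997394e-02 -9.78877982e-04  5.64066690e-04] -0.13591985140029228 [ 0.63  0.25 -0.92  1.59  0.2   1.4  -1.72]
[[ 0.986  0.166 -0.002]
 [ 0.166 -0.986 -0.001]
 [-0.002  0.001 -1.   ]]
```

View pics/p3.png

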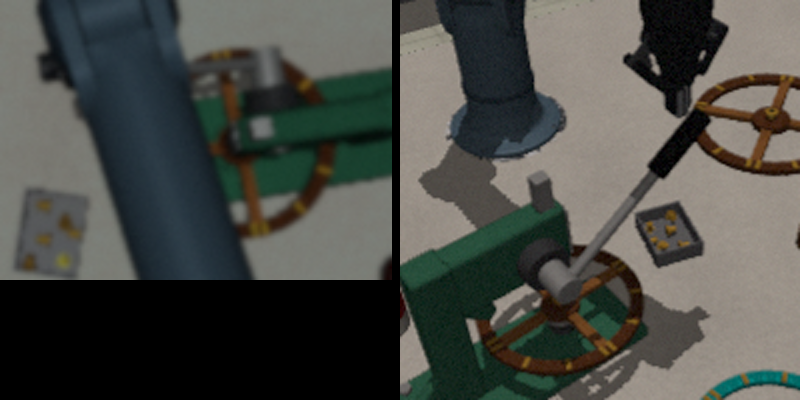

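The view shows the shut fingers directly over the grip end of the lever at (680,100), and the dial centred under the ram. Next I pull the lever along its arc to about 0.4 first.

>>> apply_moves(
  deltas=[
    [0,0,0,0.033,0.167,0.4,0],
    [0,0,0,0,0,0.4,0],
    [0,0,0,0,-0.372,0.592,0],
    [0,0,0,0,-0.372,0.592,0],
    [0,0,0,0,-0.248,0.657,0],
    [0,0,0,0,-0.248,0.657,0],
    [0,0,0,0,0,0,0],
  ],
)

```text
time_s: 18.4
tool_pos: [561.3, 78.3, 260.0]
ee_rot: [0.996, 0.084, -0.002, -0.0]
ft_force: [-1.4, -0.7, 2.1]
gripper_width: -0.1
grasp_force: 0.7
```

>>> apply_moves(
  deltas=[
    [0,0,0,0,-0.113,0.69,0],
    [0,0,0,0,-0.113,0.69,0],
    [0,0,0,0,0.027,0.7,0],
    [0,0,0,0,0,0,0],
  ],
)

```text
time_s: 18.9
tool_pos: [560.2, 82.5, 197.3]
ee_rot: [0.997, 0.083, -0.003, -0.0]
ft_force: [-1.3, -0.1, 2.5]
gripper_width: 0.4
grasp_force: 1.2
```

```bash
cat > f.py <<'E'
from h import *
def show():
    st=manip.state();A=np.array([[.166,-.986,0],[.986,.166,0],[0,0,1]])
    p=A@(st["tool_pos"]-[517.2,-110.6,0]);f=A@st["ft_force"]
    e=np.arctan2(p[2]-200,28-p[0])-np.arctan2(13,210);n=np.array([np.sin(e),0,np.cos(e)])
    print("press-frame",p.round(1),"lever~",round(.6-e,3),"r",np.hypot(p[2]-200,p[0]-28).round(1),"F",f.round(1),"tang",(f@n).round(1),st["moment"].round(2),"t",st["time_s"])
E
python3 - <<'E'
from f import *
show()
t=cam("top");s=cam("scene")
a=cv2.resize(t["color"][165:265,240:380],None,fx=2.8,fy=2.8)
b=cv2.resize(s["color"][100:300,140:340],None,fx=2,fy=2,interpolation=cv2.INTER_CUBIC)
o=np.zeros((400,800,3),np.uint8);o[:280,:392]=a;o[:,400:]=b
cv2.imwrite("pics/p4.png",o[:,:,::-1])
E
```

```text
press-frame [-183.2   74.5  197.3] lever~ 0.675 r 211.3 F [-0.2 -1.3  2.5] tang 2.5 [ 0.1   0.37 -0.05] t 18.9
```

View pics/p4.png

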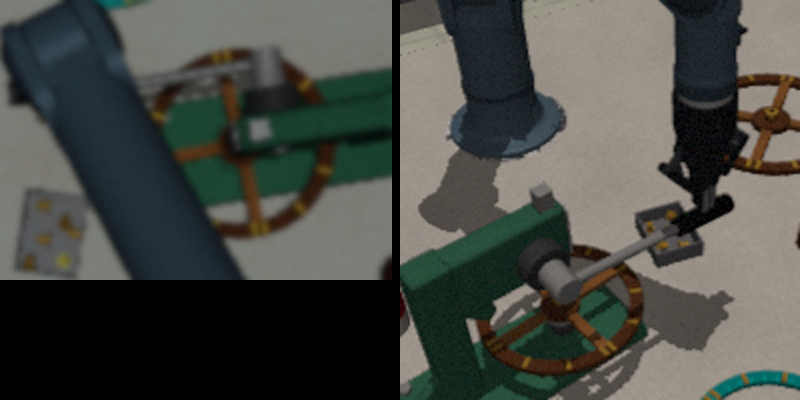

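The lever is following the fingers at about 0.68, the arm is well clear of the press, and the force is 2.5 N.

>>> apply_moves(
  deltas=[
    [0,0,0,0,0.03,0.41,0],
    [0,0,0,0,0.05,0.41,0],
    [0,0,0,0,0.07,0.4,0],
    [0,0,0,0,0,0,0],
  ],
)

```text
time_s: 19.5
tool_pos: [562.4, 78.3, 162.1]
ee_rot: [0.997, 0.083, -0.001, -0.0]
ft_force: [-1.0, 1.6, 3.1]
gripper_width: -0.1
grasp_force: 1.5
```

```bash
python3 -c "from f import *;show()"
```

```text
press-frame [-178.7   75.9  162.1] lever~ 0.843 r 210.2 F [-1.8 -0.7  3.1] tang 3.4 [0.39 0.12 0.02] t 19.5
```

>>> apply_moves(
  deltas=[
    [0,0,0,0,0.036,0.18,0],
    [0,0,0,0,0.038,0.18,0],
    [0,0,0,0,0.042,0.18,0],
    [0,0,0,0,0,0,0],
  ],
)

```text
time_s: 20.0
tool_pos: [563.2, 75.0, 147.1]
ee_rot: [0.997, 0.083, -0.0, 0.0]
ft_force: [-2.6, 0.7, 5.3]
gripper_width: -0.1
grasp_force: 2.6
```

>>> apply_moves(
  deltas=[
    [0,0,0,0,0.05,0.17,0],
    [0,0,0,0,0.05,0.17,0],
    [0,0,0,0,0,0,0],
  ],
)

```text
time_s: 20.38
tool_pos: [563.8, 72.3, 137.3]
ee_rot: [0.997, 0.083, -0.0, 0.0]
ft_force: [-3.0, 0.2, 7.3]
gripper_width: -0.1
grasp_force: 3.4
```

```bash
python3 -c "from f import *;show()"
```

```text
press-frame [-172.6   76.3  137.3] lever~ 0.965 r 210.1 F [-0.7 -2.9  7.3] tang 7.1 [ 0.23  0.64 -0.01] t 20.375
```

>>> apply_moves(
  deltas=[
    [0,0,0,-0.05,0.055,0.15,0],
    [0,0,0,0,0.06,0.15,0],
    [0,0,0,0,0.06,0.15,0],
    [0,0,0,0,0,0,0],
  ],
)

```text
time_s: 20.88
tool_pos: [564.4, 67.7, 124.4]
ee_rot: [0.997, 0.083, 0.001, -0.0]
ft_force: [-1.5, 2.1, 6.6]
gripper_width: 0.4
grasp_force: 3.5
```

```bash
python3 -c "from f import *;show()"
```

```text
press-frame [-167.9   76.1  124.4] lever~ 1.03 r 210.0 F [-2.3 -1.2  6.6] tang 7.0 [0.42 0.31 0.02] t 20.875
```

>>> apply_moves(
  deltas=[
    [0,0,0,-0.03,0.07,0.14,0],
    [0,0,0,0,0.075,0.14,0],
    [0,0,0,0,0,0,0],
  ],
)

```text
time_s: 21.25
tool_pos: [564.9, 64.2, 116.4]
ee_rot: [0.997, 0.083, 0.002, -0.001]
ft_force: [-0.3, 2.5, 5.8]
gripper_width: 0.2
grasp_force: 3.7
```

```bash
python3 -c "from f import *;show()"
```

```text
press-frame [-164.5   76.   116.4] lever~ 1.072 r 209.9 F [-2.5  0.1  5.8] tang 6.3 [ 0.69  0.17 -0.01] t 21.25
```

Next, smaller steps of about 4 mm while watching for the rise.

>>> apply_moves(
  deltas=[
    [0,0,0,0,0.038,0.07,0],
    [0,0,0,0,0.038,0.07,0],
    [0,0,0,0,0,0,0],
  ],
)

```text
time_s: 21.62
tool_pos: [565.2, 62.4, 112.4]
ee_rot: [0.997, 0.083, 0.002, -0.001]
ft_force: [-0.8, 4.0, 6.8]
gripper_width: 0.1
grasp_force: 4.0
```

>>> apply_moves(
  deltas=[
    [0,0,0,0,0.04,0.07,0],
    [0,0,0,0,0.04,0.07,0],
    [0,0,0,0,0,0,0],
  ],
)

```text
time_s: 22.0
tool_pos: [565.6, 60.4, 108.1]
ee_rot: [0.997, 0.083, 0.002, -0.002]
ft_force: [0.0, 4.0, 6.8]
gripper_width: -0.6
grasp_force: 4.0
```

```bash
python3 -c "from f import *;show()"
```

```text
press-frame [-160.6   76.1  108.1] lever~ 1.115 r 209.7 F [-3.9  0.7  6.8] tang 7.9 [ 0.82  0.22 -0.02] t 22.0
```

>>> apply_moves(
  deltas=[
    [0,0,0,0,0.042,0.07,0],
    [0,0,0,0,0.042,0.07,0],
    [0,0,0,0,0,0,0],
  ],
)

```text
time_s: 22.38
tool_pos: [565.9, 58.2, 103.9]
ee_rot: [0.997, 0.083, 0.002, -0.002]
ft_force: [-0.8, 4.3, 6.8]
gripper_width: 0.2
grasp_force: 4.1
```

>>> apply_moves(
  deltas=[
    [0,0,0,0,0.042,0.07,0],
    [0,0,0,0,0,0,0],
  ],
)

```text
time_s: 22.62
tool_pos: [566.1, 57.1, 101.8]
ee_rot: [0.996, 0.084, 0.002, -0.002]
ft_force: [-0.8, 4.9, 7.4]
gripper_width: -0.1
grasp_force: 4.1
```

```bash
python3 -c "from f import *;show()"
```

```text
press-frame [-157.2   76.   101.8] lever~ 1.149 r 209.7 F [-4.9  0.1  7.4] tang 8.9 [0.99 0.24 0.  ] t 22.625
```

>>> apply_moves(
  deltas=[
    [0,0,0,0,0.043,0.07,0],
    [0,0,0,0,0,0,0],
  ],
)

```text
time_s: 22.88
tool_pos: [566.3, 56.1, 99.9]
ee_rot: [0.996, 0.084, 0.002, -0.002]
ft_force: [-1.6, 5.0, 7.5]
gripper_width: -0.1
grasp_force: 4.6
```

>>> apply_moves(
  deltas=[
    [0,0,0,0,0.044,0.07,0],
    [0,0,0,0,0,0,0],
  ],
)

```text
time_s: 23.12
tool_pos: [566.5, 55.3, 98.4]
ee_rot: [0.996, 0.084, 0.002, -0.002]
ft_force: [-1.9, 4.7, 10.8]
gripper_width: 0.5
grasp_force: 6.0
```

>>> apply_moves(
  deltas=[
    [0,0,0,0,0.044,0.07,0],
    [0,0,0,0,0,0,0],
  ],
)

```text
time_s: 23.38
tool_pos: [566.7, 54.5, 96.8]
ee_rot: [0.996, 0.084, 0.002, -0.002]
ft_force: [-4.0, 5.5, 14.1]
gripper_width: 0.1
grasp_force: 7.3
```

```bash
python3 -c "from f import *;show()"
```

```text
press-frame [-154.6   76.2   96.8] lever~ 1.176 r 209.7 F [-6.1 -3.1 14.1] tang 15.1 [1.1  0.88 0.03] t 23.375
```

>>> apply_moves(
  deltas=[
    [0,0,0,0,0.025,0.045,0],
    [0,0,0,0,0,0,0],
  ],
)

```text
time_s: 23.62
tool_pos: [566.8, 54.0, 95.9]
ee_rot: [0.996, 0.084, 0.002, -0.002]
ft_force: [-4.4, 6.1, 15.6]
gripper_width: -0.2
grasp_force: 8.2
```

```bash
python3 -c "from f import *;show()"
```

```text
press-frame [-154.1   76.3   95.9] lever~ 1.181 r 209.7 F [-6.7 -3.4 15.6] tang 16.7 [1.11 1.06 0.  ] t 23.625
```

>>> apply_moves(
  deltas=[
    [0,0,0,0,0.017,0.028,0],
    [0,0,0,0,0,0,0],
    [0,0,0,0,0,0,0],
  ],
)

```text
time_s: 24.0
tool_pos: [566.9, 53.7, 95.4]
ee_rot: [0.996, 0.084, 0.002, -0.002]
ft_force: [-5.3, 4.8, 16.6]
gripper_width: 0.3
grasp_force: 8.8
```

```bash
python3 -c "from f import *;show()"
```

```text
press-frame [-153.8   76.3   95.4] lever~ 1.184 r 209.7 F [-5.6 -4.4 16.6] tang 16.9 [ 1.1   1.19 -0.07] t 24.0
```

The lever is solid at about 17 N. Now I ease it back up.

>>> apply_moves(
  deltas=[
    [0,0,0,0,-0.1,-0.2,0],
    [0,0,0,0,-0.183,-0.378,0],
    [0,0,0,0,-0.183,-0.378,0],
    [0,0,0,0,-0.13,-0.33,0],
    [0,0,0,0,-0.11,-0.453,0],
    [0,0,0,0,-0.11,-0.453,0],
    [0,0,0,0,-0.08,-0.453,0],
    [0,0,0,0,-0.018,-0.467,0],
    [0,0,0,0,-0.018,-0.467,0],
    [0,0,0,0,-0.018,-0.467,0],
    [0,0,0,0,0,0,0],
  ],
)

```text
time_s: 25.38
tool_pos: [561.9, 75.7, 214.7]
ee_rot: [0.997, 0.082, 0.001, 0.001]
ft_force: [1.3, 0.7, 0.8]
gripper_width: -0.1
grasp_force: 1.0
```

```bash
python3 -c "from f import *;show()"
```

```text
press-frame [-176.3   75.   214.7] lever~ 0.59 r 204.8 F [-0.5  1.4  0.8] tang 0.8 [ 0.   -0.19 -0.03] t 25.375
```

>>> apply_moves(
  deltas=[
    [0,0,0,0,0.0,-0.44,0],
    [0,0,0,0,0.02,-0.44,0],
    [0,0,0,0,0.05,-0.44,0],
    [0,0,0,0,0.1,-0.42,0],
    [0,0,0,0,0.15,-0.42,0],
    [0,0,0,0,0.2,-0.4,0],
    [0,0,0,0,0.2,-0.4,0],
    [0,0,0,0,0,0,0],
  ],
)

```text
time_s: 26.38
tool_pos: [565.2, 55.1, 303.3]
ee_rot: [0.997, 0.082, 0.001, 0.0]
ft_force: [0.7, 0.0, 0.7]
gripper_width: -0.3
grasp_force: 0.6
```

```bash
python3 -c "from f import *;show()"
```

```text
press-frame [-155.5   74.8  303.3] lever~ 0.149 r 210.6 F [0.1 0.7 0.7] tang 0.7 [ 0.03 -0.11 -0.04] t 26.375
```

>>> apply_moves(
  deltas=[
    [0,0,0,0,0.2,-0.28,0],
    [0,0,0,0,0.2,-0.28,0],
    [0,0,0,0,0.1,-0.25,0],
    [0,0,0,0,0,-0.25,0],
    [0,0,0,0,0,-0.25,0],
    [0,0,0,0,0,-0.4,0],
    [0,0,0,0,0,-0.8,0],
    [0,0,0,0,0,-0.8,0],
    [0,0,0,0,0,-0.8,0],
    [0,0,0,0,0,0,0],
    [0,0,0,0,0,0,0],
  ],
)

```text
time_s: 27.75
tool_pos: [566.3, 41.0, 424.5]
ee_rot: [0.997, 0.083, -0.001, 0.0]
ft_force: [-0.3, -0.7, -0.5]
gripper_width: -0.0
grasp_force: 0.0
```

```bash
python3 - <<'E'
from f import *
show()
import pickle
d=pickle.load(open("c0.pkl","rb"))
t=cam("top");s=cam("scene")
from scipy.optimize import least_squares
def dk(c,b):
    x0,y0,x1,y1=b;g=c["color"][y0:y1,x0:x1].max(2);ys,xs=np.nonzero(g<45);return len(xs),(xs.mean()+x0).round(1),(ys.mean()+y0).round(1)
# lever grip in scene, before/after; bystanders by difference
print("grip scene",dk(d["scene"],(262,150,298,192)),dk(s,(262,150,298,192)))
for n,(x,y) in dict(can=(127,245),glue=(215,337),glass=(370,268),tray=(274,218),tq=(328,325),big=(327,160)).items():
    a=s["color"][y-15:y+15,x-15:x+15].astype(int);b=d["scene"]["color"][y-15:y+15,x-15:x+15];print(n,np.abs(a-b).mean().round(1))
h=cv2.cvtColor(t["color"],cv2.COLOR_RGB2HSV);m=cv2.inRange(h,(0,80,20),(30,255,255));m[:,:285]=0;m[:,365:]=0;m[:178]=0;m[255:]=0
ys,xs=np.nonzero(m);P=np.array([plane(t,(x,y),82) for x,y in zip(xs,ys)])[:,:2]
c=np.array([517,-110.])
for it in range(8):
    q=np.hypot(*(P-c).T);k=(q>88)&(q<115)
    a=np.arctan2(*(P[k]-c).T[::-1]);bins=np.floor(a/np.radians(10))
    Q=np.array([P[k][bins==b].mean(0) for b in set(bins) if (bins==b).sum()>8])
    r=least_squares(lambda v:np.hypot(*(Q-v[:2]).T)-v[2],[*c,101],loss="soft_l1");c=r.x[:2]
print("dial",r.x,len(Q))
E
```

```text
press-frame [-141.4   73.6  424.5] lever~ -0.263 r 281.2 F [ 0.6 -0.4 -0.5] tang 0.2 [ 0.03 -0.05 -0.01] t 27.75
grip scene (410, np.float64(280.0), np.float64(171.0)) (413, np.float64(280.0), np.float64(171.0))
can 3.5
glue 3.4
glass 3.3
tray 3.3
tq 3.6
big 3.8
dial [ 518.48617996 -108.99358306  101.67496312] 15
```

```bash
python3 -c "from cell import manip;print(manip.hand_in())"
```

```text
the job is handed in; nothing more can be done
None
```

I handed the job in. The dial lies right way up on the anvil with its bush within about 2 mm of the ram axis, and I let go of it. The lever went solid at about 17 N, was eased back to its rest, and nothing around it moved. I judged that the bush is home from the force rise and lever travel, not by sight.

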